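# Secure the drive box cover, then hold the jog switch on step three

## Robot

A 6-joint arm with a two-finger parallel gripper is mounted at the origin on the work surface. World frame = base frame: x ahead of the robot, y to its left, z up, the work surface at z = 0. Lengths are in m, angles in rad, forces in N, time in s.
With the tool pointing down it reaches from about 0.375 to 0.975 m from the base axis. Payload 3.8 kg.
Tool frame: the origin (TCP) lies at the very end of the fingers, on their centre line; the grasp point (between the pads) lies arm.grip_depth behind it (arm.grip_depth is the distance from the TCP to the grasp point, in m); z points along the fingers, y is the direction in which the jaws open and shut (so a half turn about z gives the same grasp; the last joint's range is limited). The gripper opens to 85 mm and grips with 20 to 120 N. Pads are 22 mm wide; open, the fingers measure 114 mm over their backs; the gripper's body (76 mm by 85 mm) begins 54 mm behind the grasp point. The pads swing forward as they close: fully open they stand 13 mm farther back than shut.
Start: joints at [1.116, 0.264, 1.604, -0, 1.274, -0.037], TCP at [0.274, 0.617, 0.231] pointing down, gripper open.
Joint ranges: [-2.63, 2.63], [-0.94, 2.18], [0.31, 2.57], [-1.31, 4.45], [0, 2.66], [-2.55, 2.55]. Speed limits (rad/s): [2.57, 2.57, 3.14, 3.14, 3.14, 3.14].

## Interface

Orientations are given as a unit quaternion [x, y, z, w].
In Python, from station import arm gives the robot as it stands.
- The arm moves only by the tool drive_tool, never from a script. Its argument "increments" is a list of rows, each a list of 5 numbers: the gripper's target within -1 to 1 (fully open at 1, half-way at 0, shut at -1), then the shift along the tool's x, y, z in units of 25 mm (1.0 is 25 mm), then the turn about the tool's z in units of 5 degrees (1.0 is 5 degrees). A call has exactly 10 rows; each row is the pose to reach, as a shift and turn from the pose commanded when the call began, along the tool's axes at that moment; what a row does not reach only later rows make up. A row lasts 1/12 s, in which the tool goes at most 41.7 mm and 7.16 degrees, less where a joint would pass 70% of its speed; a pose out of reach is approached as far as the arm can. A call with a gripper value outside its range is refused whole. The fingers move at their own pace and stop on an object; the grip force is fixed at half the most. Time passes only in rows, so rows that repeat a pose let the fingers close, or fill a call up. It gives the time, the measured TCP pose, the force and the opening at its end, in the units of the state.
- arm.read_state(): the state, without advancing time (a new reading comes with each control period).
- arm.grab_frame(name): name is "scene" or "top" or "wrist"; returns (picture, depth): 420x560x3 uint8, red, green, blue; 420x560 float32, m along the optical axis (not along the pixel's ray), 0 where there is no reading.
- arm.camera_info(name): a dict with "fovy" (degrees; the focal length in pixels is half the picture's height over the tangent of half this angle, whatever the lens; pixels are square), "cx", "cy" (the principal point, pixels), "rvec" (rotation vector, rad) and "tvec" (3), from world to camera coordinates, as OpenCV has them; the wrist camera has in their place "tool_from_camera" (4x4, takes a point from camera to tool coordinates, whose origin is the TCP and whose axes are the flange's). Camera axes: x right, y down, z forward; pixel columns grow to the right and rows downward; lengths in m; the calibration is good to about 2 mm. A picture is of the moment at which its call begins: read the wrist's pose just before it. camera_info takes no time and is no camera call.
- arm.sign_off(): hands the job in, once; it reports no verdict.
The state is a dict: "time": time; "qpos": joint angles; "joint_velocities": joint speeds; "effort": joint torques, N m; "position": TCP position; "ee_rot": TCP orientation; "wrist_force": force on the tool from outside, world axes, zero at the start; "torque": the same for the moment, N m; "width": finger opening in m.
Only numpy, scipy, OpenCV 4.12 (cv2) and the standard library are available. Lean on these libraries where they do the work, as an engineer would, in place of code of your own. Each camera call takes 0.05 s, during which the arm holds its last target.

## Task

The gearmotor on the running-in rig is to be jogged on its third speed step. First fasten the clear cover of the control box by turning the turnbutton over the cover's edge; then take the black step knob and turn it clockwise by three clicks from its rest mark, no further, and keep hold of it there, because its spring takes it back to rest as soon as it is let go. Finish while still holding the knob on the third step, the cover still fastened, and leave the tools and the power supply where they lie.

Things in the scene. Friction and masses are not known exactly. Their poses are not given: they have to be found in the camera images.
- rig: Fixed running-in rig: plate 420 x 400 mm with a grey control box 240 x 360 mm, flat top panel 102 mm above the bench, and a gearmotor beyond it. Origin on the bench under the box's centre; x from the operator's edge to the gearmotor, y left, z up. Cover and turnbutton are on the left half, the knob on the right. Red stop mushroom at x 75, y -130, 39 mm above the panel: not used.
- cover (a joint): Hinge of the clear cover (172 x 160 x 6 mm, grey rim) over the wiring compartment, hinged at its far edge. 0 = shut and grows as it is lifted (rad). It starts shut and lies shut by its own weight.
- cover_near_edge (a point): Middle of the top of the cover's near edge, 18 mm in +x of the rig from the turnbutton's pivot, 6 mm above the panel.
- turnbutton (a joint): Turnbutton angle (rad) about its upright pivot. 0 = fastened: long end along rig +x over the cover's edge. Grows counter-clockwise seen from above; about 1.57 = unfastened, long end to the left. Starts at 1.15 to 1.5; stops at -0.05 and 1.65. Stiff (friction about 0.06 N m), stays where it is left.
- turnbutton_wing (a point): On the pivot axis, half-way up the wing, 22.5 mm above the panel. A steel bar 50 x 16 x 5 mm, ends 36 and 14 mm from the pivot, carries a wing to pinch from above: 10 mm thick, 22 mm high (11 above and below this point), from 13 mm behind to 33 mm ahead of the pivot. Bar top is 10 mm below this point, 3 mm wider than the wing each side. x points to the long end and turns with it, z up.
- step_switch (a joint): Knob angle (rad), 0 = rest mark, grows clockwise seen from above. Five steps, a click (notch) each 22.5 degrees (0.393 rad): step three is 1.178. Turning takes 0.03 to 0.2 N m: the torque sags as the knob drops into a notch and jumps up to leave it. A return spring takes it back to 0 from any step when let go.
- knob: The black plastic step knob on its upright axis: disc 48 mm wide, 8 mm high, with a wing across it. Origin on the axis under the disc, 3 mm above the panel. It sits on a flat bare aluminium plate 92 mm square with six black marks, the rest mark and five steps that grow longer clockwise.
- knob_grip (a point): Centre of the knob's wing, on the knob's axis, 23.5 mm above the panel. Wing 46 mm long, 12 mm thick, 25 mm high (12.5 above and below this point, disc beneath), to pinch from above. x runs along the wing to its white pointer line and turns with the knob, z up. At rest it points 56 degrees left of the rig's x.
- pliers: Pliers with red grips lying on the bench left of the rig, 150 x 65 x 16 mm, origin under the joint. To be left alone.
- screwdriver: Screwdriver with a black handle lying on the bench left of the rig, nearer the robot than the pliers, 200 mm long, 26 mm thick, origin under its middle. To be left alone.
- power_supply: Perforated aluminium power supply 160 x 90 x 45 mm lying on the bench right of the rig, 0.55 kg, origin under its middle. To be left alone.

How it is judged:
On the way, in this order (a step that is already met when the one before it is completed fails the run):
1. the turnbutton is turned over the shut cover's edge while the knob is still at rest (value of joint turnbutton below 0.2 rad and value of joint cover below 0.04 rad and value of joint step_switch below 0.15 rad), for 0.2 s.
2. the knob is on its third step, held by the fingers (value of joint step_switch between 1.038 and 1.318 rad and contact force between the fingers and knob above 0.5 N and value of joint turnbutton below 0.2 rad and value of joint cover below 0.04 rad), for 1 s.
At the end, for the whole second after the job is handed in: The knob stands on its third step (1.178 rad, within 0.14 rad) with the fingers bearing on it (over 0.5 N), the cover is shut (under 0.04 rad) and the turnbutton lies across its edge (under 0.2 rad from straight) (all of step 2); the arm keeps its last pose, push and grip.
It fails at once if the knob is turned beyond the third step towards the fourth (over 1.45 rad) (value of joint step_switch above 1.45 rad).
It fails at once if the pliers is moved by more than 25 mm (distance of pliers from where it was at the start of the episode above 0.025 m).
It fails at once if the screwdriver is moved by more than 25 mm (distance of screwdriver from where it was at the start of the episode above 0.025 m).
It fails at once if the power supply is moved by more than 25 mm (distance of power_supply from where it was at the start of the episode above 0.025 m).
It also fails if it takes over 58 s, if anything falls off the work surface, if the arm or the gripper's body presses on something with over 40 N, if the wrist force passes 120 N, or if a joint passes its speed limit or range.

## Working session

There is one attempt and no reset: what is moved stays moved. The work goes in short steps, Python scripts to look and compute and a tool call to move; the robot and the scene stay as the last step left them, time stands still between calls to the robot, and variables do not carry over. Pictures are saved under pics/ and viewed, and the job is handed in when it is done.

Besides the shell and the picture viewer there is one more tool, called as name(argument=value, ...), one argument or row to a line, values as JSON. drive_tool: Moves the arm, as the interface text tells. Its arguments: {"type":"object","properties":{"increments":{"type":"array","items":{"type":"array","items":{"type":"number"}}}},"required":["increments"]}

```bash
ls; mkdir -p pics
cat > h.py <<'E'
import numpy as np,cv2
from station import arm
from scipy.spatial.transform import Rotation as R
def K(ci): 
    f=210/np.tan(np.radians(ci['fovy'])/2); return f,ci['cx'],ci['cy']
def ext(name,st=None):
    ci=arm.camera_info(name)
    if name=='wrist':
        T=np.eye(4);T[:3,:3]=R.from_quat(st['ee_rot']).as_matrix();T[:3,3]=st['position']
        W=T@np.array(ci['tool_from_camera']); return ci,W[:3,:3],W[:3,3]
    Rm=cv2.Rodrigues(np.array(ci['rvec'],float))[0]; return ci,Rm.T,-Rm.T@np.array(ci['tvec'],float).ravel()
def ray(name,uv,z,st=None):
    ci,Rw,c=ext(name,st);f,cx,cy=K(ci);uv=np.atleast_2d(uv).astype(float)
    d=np.c_[(uv[:,0]-cx)/f,(uv[:,1]-cy)/f,np.ones(len(uv))]@Rw.T
    return c+d*((z-c[2])/d[:,2])[:,None]
def cloud(name,D,st=None):
    ci,Rw,c=ext(name,st);f,cx,cy=K(ci);v,u=np.mgrid[:420,:560]
    P=np.stack([(u-cx)/f*D,(v-cy)/f*D,D],-1)@Rw.T+c; P[D==0]=np.nan; return P
E
python3 - <<'E'
from h import *
st=arm.read_state();print(st); print(arm.grip_depth)
for n in ['scene','top','wrist']:
    st=arm.read_state();p,d=arm.grab_frame(n);cv2.imwrite(f'pics/{n}0.png',p[...,::-1]);np.savez(f'pics/{n}0.npz',p=p,d=d);print(n,arm.camera_info(n))
E
```

```text
pics
{'time': 0.0, 'qpos': array([ 1.11607955e+00,  2.64779438e-01,  1.60540570e+00,  2.00109814e-05,
        1.27371052e+00, -3.69118883e-02]), 'joint_velocities': array([-4.80032297e-05,  1.03697115e-03,  2.94599010e-04,  6.80295802e-04,
       -4.34627665e-04, -4.86520238e-04]), 'effort': array([ 1.73451022e-03, -5.15108228e+01, -3.67316830e+01, -1.12822818e-04,
        1.27848750e-02,  2.32616196e-05]), 'position': array([0.27355748, 0.61626106, 0.22992721]), 'ee_rot': array([ 2.07389067e-01,  9.78257864e-01, -1.11455865e-03, -2.89489693e-04]), 'wrist_force': array([-0.11563205,  0.49253031, -0.21441818]), 'torque': array([-0.02190963,  0.040736  ,  0.03403116]), 'width': 0.08535328147577576}
0.0187
scene {'fovy': 43.592418218274275, 'cx': 276.86697988473685, 'cy': 212.86699989543118, 'rvec': array([ 1.11616976,  2.46778945, -0.91282302]), 'tvec': array([ 0.32861702, -0.29686552,  1.78061173])}
top {'fovy': 49.773515516824844, 'cx': 274.06781337340016, 'cy': 204.1434091265166, 'rvec': array([ 2.13858491, -2.1958269 ,  0.1097957 ]), 'tvec': array([0.07262628, 0.57151352, 1.15705851])}
wrist {'fovy': 62.52983661232066, 'cx': 282.6044737091012, 'cy': 205.6616945181014, 'tool_from_camera': array([[ 2.11685916e-05, -9.45751069e-01, -3.24892158e-01,
         8.21868533e-02],
       [ 9.99999939e-01,  1.32982174e-04, -3.21951269e-04,
        -3.45554467e-04],
       [ 3.47690622e-04, -3.24892131e-01,  9.45751015e-01,
        -1.42526147e-01],
       [ 0.00000000e+00,  0.00000000e+00,  0.00000000e+00,
         1.00000000e+00]])}
```

View pics/top0.png

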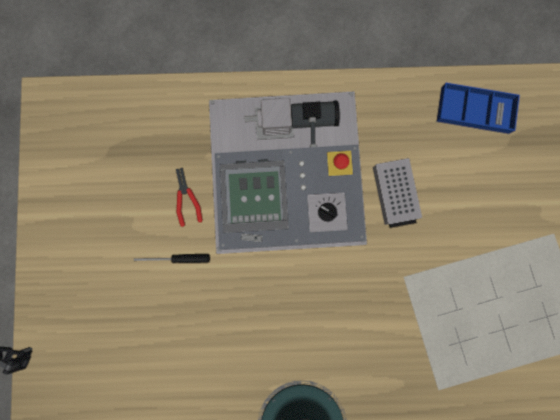

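View pics/scene0.png

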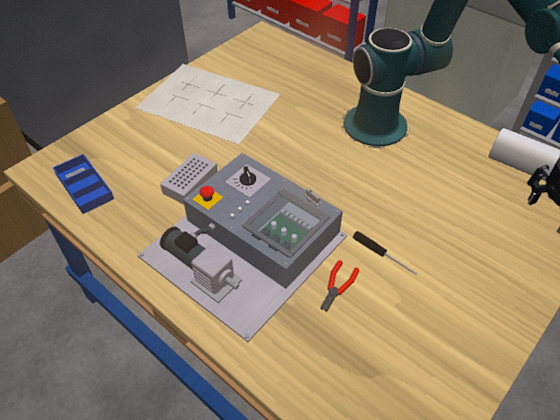

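View pics/wrist0.png

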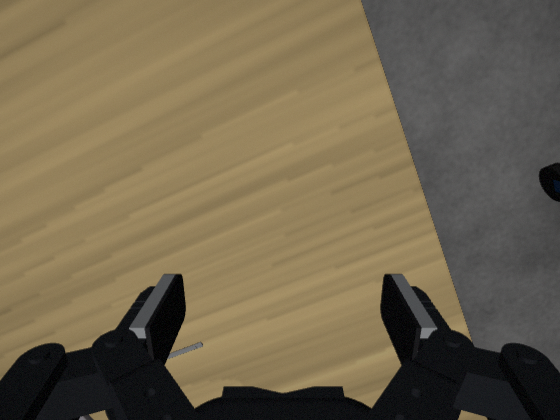

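The top view shows the box (about 215–366, 146–251), the turnbutton near (250,237), the knob near (327,211) and the red mushroom near (341,161). I'll zoom in and measure.

Run:
```python
from h import *
p=np.load('pics/top0.npz')['p'];d=np.load('pics/top0.npz')['d']
cv2.imwrite('pics/z1.png',cv2.resize(p[140:260,205:375,::-1],None,fx=4.6,fy=4.6,interpolation=cv2.INTER_CUBIC))
P=cloud('top',d)
for u,v in [(250,237),(327,211),(345,190),(300,230),(228,243),(300,300),(341,161)]: print((u,v),P[v,u].round(4), ray('top',(u,v),.102).round(4))
# box-top mask by depth
z=P[...,2]; m=((z>.095)&(z<.112)).astype(np.uint8)
n,l,s,c=cv2.connectedComponentsWithStats(m); i=1+s[1:,4].argmax(); mm=l==i
print(s[i],np.nanmedian(z[mm]))
pts=np.c_[P[mm][:,0],P[mm][:,1]].astype(np.float32)
r=cv2.minAreaRect(pts);print(r)
hsv=cv2.cvtColor(p,cv2.COLOR_RGB2HSV)
red=((hsv[...,0]<8)|(hsv[...,0]>172))&(hsv[...,1]>150)&(hsv[...,2]>90);red[:,:300]=0;red[200:]=0;red[:,365:]=0
v,u=np.nonzero(red);print('red',u.mean(),v.mean(),ray('top',(u.mean(),v.mean()),.137))
```

```text
(250, 237) [0.4855 0.1165 0.1359] [[0.4866 0.1184 0.102 ]]
(327, 211) [ 0.5426 -0.0682  0.1348] [[ 0.5454 -0.0721  0.102 ]]
(345, 190) [ 0.5966 -0.119   0.0984] [[ 0.5962 -0.1184  0.102 ]]
(300, 230) [ 0.5006 -0.0044  0.099 ] [[ 0.5005 -0.0043  0.102 ]]
(228, 243) [0.4735 0.1724 0.1011] [[0.4734 0.1723 0.102 ]]
(300, 300) [nan nan nan] [[0.3321 0.0011 0.102 ]]
(341, 161) [ 0.6616 -0.1058  0.1399] [[ 0.669  -0.1116  0.102 ]]
[  215   145   152   105 13474] 0.10240603968822282
((0.5845008492469788, 0.018747791647911072), (0.24044190347194672, 0.36079561710357666), 1.936160683631897)
red 340.954802259887 160.85875706214688 [[ 0.66247851 -0.10616854  0.137     ]]
```

View pics/z1.png

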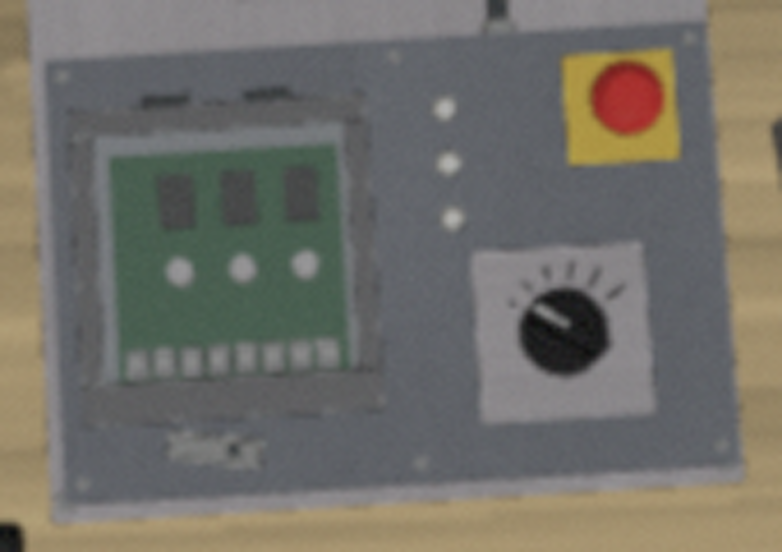

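The panel rectangle fits at 240.4 × 360.8 mm, with its centre at (0.5845, 0.0187) and a yaw of about +2°. That matches the given sizes, and the mushroom position agrees to within 3 mm. Next I'll move above the turnbutton for a closer look.

drive_tool(
  increments=[
    [1, -0.8, -0.75, 0, 1],
    [1, -1.6, -1.5, 0, 2],
    [1, -2.4, -2.25, 0, 3],
    [1, -3.4, -3.15, 0, 4],
    [1, -4.4, -4.1, 0, 5],
    [1, -5.4, -5.0, 0, 6],
    [1, -6.4, -5.9, 0, 7],
    [1, -7.2, -6.7, 0, 8],
    [1, -7.6, -7.1, 0, 9],
    [1, -8, -7.4, 0, 9.5],
  ],
)

```text
time: 0.98
position: [0.3818, 0.3649, 0.231]
ee_rot: [0.586, 0.81, -0.0, -0.0]
wrist_force: [-0.3, -1.0, 0.4]
width: 0.0855
```

```bash
cat > goto.py <<'E'
import sys
from h import *
# target TCP xyz and tool-y yaw deg -> tool increments
x,y,z,yaw=map(float,sys.argv[1:5])
st=arm.read_state();Rm=R.from_quat(st['ee_rot']).as_matrix()
d=Rm.T@(np.array([x,y,z])-st['position'])
cy=np.degrees(np.arctan2(Rm[1,1],Rm[0,1]))
turn=((cy-yaw+180)%360-180)/5
print('t',st['time'],'pos',st['position'].round(4),'yaw',cy.round(2),'w',st['width'],'F',st['wrist_force'].round(1),'q',st['qpos'].round(2))
print('units',(d/.025).round(2),'turn',round(turn,2))
E
python3 goto.py .4855 .1165 .23 -10
```

```text
t 0.9833 pos [0.3818 0.3649 0.231 ] yaw 18.27 w 0.08549233311222904 F [-0.3 -1.   0.4] q [ 0.72 -0.01  1.92 -0.    1.24  0.4 ]
units [-10.73   0.82   0.04] turn 5.65
```

drive_tool(
  increments=[
    [1, -1.2, 0.1, 0, 0.6],
    [1, -2.4, 0.2, 0, 1.2],
    [1, -3.8, 0.3, 0, 1.8],
    [1, -5.2, 0.4, 0, 2.5],
    [1, -6.7, 0.5, 0, 3.2],
    [1, -8.1, 0.6, 0, 4],
    [1, -9.4, 0.7, 0, 4.6],
    [1, -10.2, 0.8, 0, 5.2],
    [1, -10.7, 0.8, 0, 5.6],
    [1, -10.7, 0.8, 0, 5.6],
  ],
)

```text
time: 1.82
position: [0.4864, 0.1178, 0.2311]
ee_rot: [0.764, 0.645, -0.0, 0.0]
wrist_force: [0.4, 0.5, -0.1]
width: 0.0858
```

Run:
```python
from h import *
st=arm.read_state();print(st['position'],st['joint_velocities'].round(3))
p,d=arm.grab_frame('wrist');np.savez('pics/w1.npz',p=p,d=d,pos=st['position'],rot=st['ee_rot']);cv2.imwrite('pics/w1.png',p[...,::-1])
P=cloud('wrist',d,st)
z=P[...,2]
for lo,hi in [(.127,.142),(.1155,.1265)]:
    m=((z>lo)&(z<hi)&(abs(P[...,0]-.4855)<.05)&(abs(P[...,1]-.1165)<.06))
    n,l,s,c=cv2.connectedComponentsWithStats(m.astype(np.uint8))
    for i in range(1,n):
        if s[i,4]>60:
            q=P[l==i];print(lo,s[i],c[i].round(1),q.mean(0).round(4),cv2.minAreaRect(q[:,:2].astype(np.float32)))
```

```text
[0.48642783 0.11777838 0.2311203 ] [ 0.048 -0.005  0.008  0.033  0.007 -0.012]
0.127 [273 182  15  61 808] [280.3 212. ] [0.4855 0.1137 0.135 ] ((0.48526859283447266, 0.11210157722234726), (0.04562276974320412, 0.009999106638133526), 82.1454849243164)
```

View pics/w1.png

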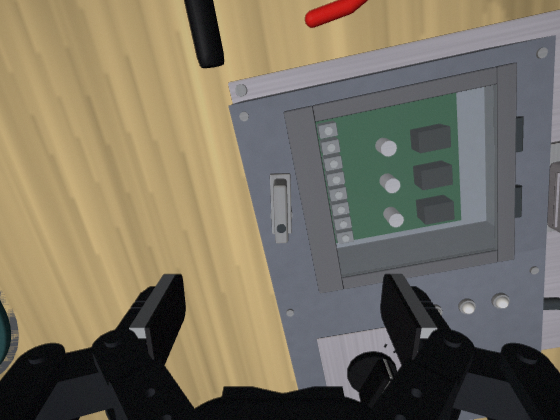

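The wrist view shows the wing at about (280,212), with the pivot pin at the lower end near (280,229). The wing top measures 45.6 × 10.0 mm at z 0.135, as it should, at 82.1° world. So the turnbutton is at about 1.40 rad and the pivot at (0.4839, 0.1022).

```bash
python3 goto.py .4839 .1022 .118 -7.9
```

```text
t 1.8667 pos [0.4859 0.1191 0.2311] yaw -9.5 w 0.0853412521176698 F [ 0.6 -0.9  0.3] q [ 0.19 -0.07  1.97  0.    1.24  0.36]
units [-0.68  0.04  4.52] turn -0.32
```

drive_tool(
  increments=[
    [1, -0.3, 0, 0.3, -0.3],
    [1, -0.7, 0, 0.7, -0.3],
    [1, -0.7, 0, 1.2, -0.3],
    [1, -0.7, 0, 1.7, -0.3],
    [1, -0.7, 0, 2.1, -0.3],
    [1, -0.7, 0, 2.4, -0.3],
    [1, -0.7, 0, 2.5, -0.3],
    [1, -0.7, 0, 2.5, -0.3],
    [1, -0.7, 0, 2.5, -0.3],
    [1, -0.7, 0, 2.5, -0.3],
  ],
)

```text
time: 2.7
position: [0.4835, 0.1024, 0.1695]
ee_rot: [0.754, 0.657, 0.001, 0.0]
wrist_force: [-0.3, 0.5, 0.3]
width: 0.0854
```

```bash
python3 - <<'E'
from h import *
st=arm.read_state();print(st['position'],st['joint_velocities'].round(3))
p,d=arm.grab_frame('wrist');cv2.imwrite('pics/w2.png',p[...,::-1])
P=cloud('wrist',d,st)
z=P[...,2]
m=((z>.127)&(z<.142)&(abs(P[...,0]-.4855)<.03)&(abs(P[...,1]-.1165)<.06))
n,l,s,c=cv2.connectedComponentsWithStats(m.astype(np.uint8))
for i in range(1,n):
    if s[i,4]>60:
        q=P[l==i];print(s[i],c[i].round(1),q.mean(0).round(4),cv2.minAreaRect(q[:,:2].astype(np.float32)))
E
python3 goto.py .4839 .1022 .118 -7.9
```

```text
[0.48347555 0.1024197  0.16946185] [-0.001 -0.005 -0.006 -0.    -0.    -0.   ]
[ 272  184   19   80 1407] [280.7 223.1] [0.4855 0.114  0.1351] ((0.48525792360305786, 0.11205414682626724), (0.04568461328744888, 0.009870053268969059), 81.5885238647461)
t 2.75 pos [0.4835 0.1024 0.1696] yaw -7.94 w 0.0856862281167564 F [-0.3 -0.3  0.3] q [ 0.16 -0.03  2.05  0.    1.12  0.3 ]
units [-0.01  0.01  2.06] turn -0.01
```

View pics/w2.png

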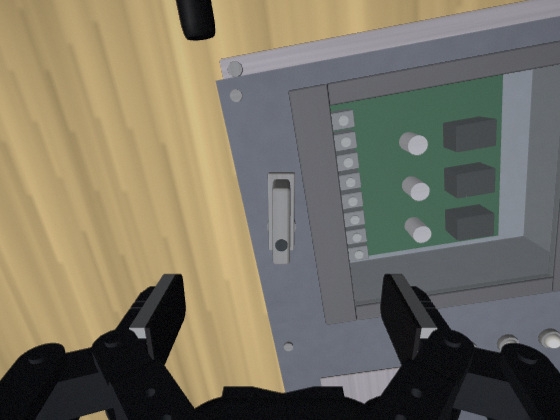

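The second measurement agrees: same centre to 0.1 mm, 81.6°, and the pin at (281,245) as expected. Now I'll descend and pinch.

drive_tool(
  increments=[
    [1, 0, 0, 0.4, 0],
    [1, 0, 0, 0.9, 0],
    [1, 0, 0, 1.4, 0],
    [1, 0, 0, 1.8, 0],
    [1, 0, 0, 2.0, 0],
    [1, 0, 0, 2.05, 0],
    [0, 0, 0, 2.05, 0],
    [-1, 0, 0, 2.05, 0],
    [-1, 0, 0, 2.05, 0],
    [-1, 0, 0, 2.05, 0],
  ],
)

```text
time: 3.58
position: [0.4835, 0.1023, 0.1183]
ee_rot: [0.754, 0.656, 0.001, 0.0]
wrist_force: [0.6, 0.5, 0.3]
width: 0.0386
```

drive_tool(
  increments=[
    [-1, 0, 0, 0, 0],
    [-1, 0, 0, 0, 0],
    [-1, 0, 0, 0, 0],
    [-1, 0, 0, 0, 0],
    [-1, 0, 0, 0, 0],
    [-1, 0, 0, 0, 0],
    [-1, 0, 0, 0, 0],
    [-1, 0, 0, 0, 0.3],
    [-1, 0, 0, 0, 0.6],
    [-1, 0, 0, 0, 1],
  ],
)

```text
time: 4.42
position: [0.4826, 0.1023, 0.1181]
ee_rot: [0.783, 0.622, -0.0, -0.0]
wrist_force: [-4.0, -0.0, 6.5]
width: 0.0087
```

```bash
python3 goto.py .4839 .1022 .118 -88; python3 -c "
from h import *
print(arm.read_state()['torque'])"
```

```text
t 4.4167 pos [0.4826 0.1023 0.1181] yaw -13.0 w 0.008677894734363605 F [-4.  -0.   6.5] q [0.16 0.02 2.1  0.   1.02 0.39]
units [0.01 0.05 0.  ] turn 15.0
[-0.01061427  0.56271915  0.05757835]
```

Gripped (8.7 mm), and the 0.058 N m reaction matches the stated friction. Now the turn.

drive_tool(
  increments=[
    [-1, 0, 0, -0.04, 0.8],
    [-1, 0, 0, -0.04, 1.6],
    [-1, 0, 0, -0.04, 2.4],
    [-1, 0, 0, -0.04, 3.2],
    [-1, 0, 0, -0.04, 4],
    [-1, 0, 0, -0.04, 4.8],
    [-1, 0, 0, -0.04, 5.6],
    [-1, 0, 0, -0.04, 6.4],
    [-1, 0, 0, -0.04, 7.2],
    [-1, 0, 0, -0.04, 8],
  ],
)

```text
time: 5.25
position: [0.4824, 0.1024, 0.1182]
ee_rot: [0.949, 0.316, -0.0, -0.0]
wrist_force: [-1.0, 1.7, 0.2]
width: 0.0084
```

```bash
python3 goto.py .4839 .1022 .118 -88; python3 -c "
from h import *
print(arm.read_state()['torque'])"
```

```text
t 5.25 pos [0.4824 0.1024 0.1182] yaw -53.13 w 0.00840593515629167 F [-1.   1.7  0.2] q [0.16 0.02 2.1  0.   1.02 1.09]
units [0.04 0.04 0.01] turn 6.97
[0.1969456  0.17153327 0.10424606]
```

drive_tool(
  increments=[
    [-1, 0, 0, 0, 0.8],
    [-1, 0, 0, 0, 1.6],
    [-1, 0, 0, 0, 2.4],
    [-1, 0, 0, 0, 3.2],
    [-1, 0, 0, 0, 4],
    [-1, 0, 0, 0, 4.8],
    [-1, 0, 0, 0, 5.6],
    [-1, 0, 0, 0, 6.3],
    [-1, 0, 0, 0, 6.9],
    [-1, 0, 0, 0, 6.9],
  ],
)

```text
time: 6.08
position: [0.4823, 0.1025, 0.1182]
ee_rot: [1.0, 0.022, -0.0, -0.0]
wrist_force: [-1.5, 1.2, -0.3]
width: 0.0085
```

```bash
python3 goto.py .4839 .1022 .118 -88
python3 - <<'E'
from h import *
st=arm.read_state()
print(st['torque'])
p,d=arm.grab_frame('wrist');cv2.imwrite('pics/w3.png',p[...,::-1])
E
```

```text
t 6.0833 pos [0.4823 0.1025 0.1182] yaw -87.52 w 0.00849156055215739 F [-1.5  1.2 -0.3] q [0.16 0.02 2.1  0.   1.02 1.69]
units [0.06 0.01 0.01] turn 0.1
[ 0.27402593  0.2749424  -0.09151245]
```

View pics/w3.png

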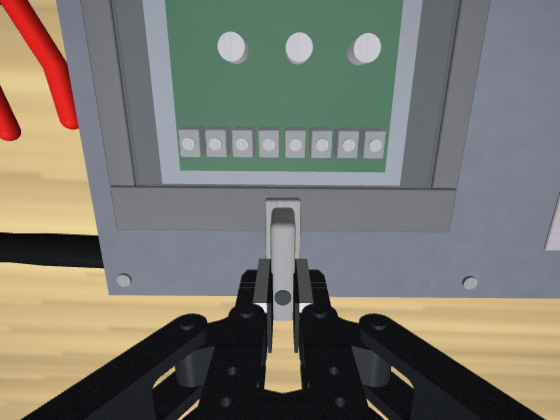

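The bar now lies straight over the cover's near edge (long end near (283,205), pin at (283,297)). I'll release, lift, and then check it.

drive_tool(
  increments=[
    [0, 0, 0, 0, 0],
    [1, 0, 0, 0, 0],
    [1, 0, 0, 0, 0],
    [1, 0, 0, 0, 0],
    [1, 0, 0, 0, 0],
    [1, 0, 0, -0.6, 0],
    [1, 0, 0, -1.8, 0],
    [1, 0, 0, -3, 0],
    [1, 0, 0, -4, 0],
    [1, 0, 0, -4.4, 0],
  ],
)

```text
time: 6.97
position: [0.4852, 0.1025, 0.233]
ee_rot: [1.0, 0.022, 0.003, -0.0]
wrist_force: [0.7, -0.0, 1.1]
width: 0.0857
```

```bash
python3 goto.py .5426 -.068 .235 -32
```

```text
t 6.9667 pos [0.4852 0.1025 0.233 ] yaw -87.43 w 0.08567141325313848 F [ 0.7 -0.   1.1] q [ 0.16 -0.09  1.98 -0.    1.24  1.68]
units [ 1.99  6.92 -0.07] turn -11.09
```

drive_tool(
  increments=[
    [1, 0.2, 0.7, 0, -1.2],
    [1, 0.5, 1.6, 0, -2.4],
    [1, 0.8, 2.7, 0, -3.6],
    [1, 1.1, 3.8, 0, -4.8],
    [1, 1.4, 4.9, 0, -6],
    [1, 1.7, 5.8, 0, -7.2],
    [1, 1.9, 6.5, 0, -8.4],
    [1, 2, 6.9, 0, -9.6],
    [1, 2, 6.9, 0, -10.6],
    [1, 2, 6.9, 0, -11],
  ],
)

```text
time: 7.8
position: [0.5402, -0.0689, 0.2272]
ee_rot: [0.876, 0.483, -0.001, -0.0]
wrist_force: [-0.7, -0.0, -0.3]
width: 0.0857
```

```bash
python3 - <<'E'
from h import *
st=arm.read_state();print(st['position'],st['joint_velocities'].round(3))
p,d=arm.grab_frame('wrist');cv2.imwrite('pics/w4.png',p[...,::-1])
P=cloud('wrist',d,st);z=P[...,2]
def comp(P,lo,hi,x,y,r):
    z=P[...,2];m=((z>lo)&(z<hi)&(np.hypot(P[...,0]-x,P[...,1]-y)<r))
    n,l,s,c=cv2.connectedComponentsWithStats(m.astype(np.uint8))
    for i in range(1,n):
        if s[i,4]>60:
            q=P[l==i];print(lo,s[i],c[i].round(1),np.median(q,0).round(4),cv2.minAreaRect(q[:,:2].astype(np.float32)))
comp(P,.128,.145,.5426,-.068,.05)
comp(P,.110,.117,.5426,-.068,.05)
p,d=arm.grab_frame('top');P=cloud('top',d);comp(P,.125,.15,.49,.105,.045)
cv2.imwrite('pics/t2.png',cv2.resize(p[140:260,205:375,::-1],None,fx=4.6,fy=4.6,interpolation=cv2.INTER_CUBIC))
E
python3 goto.py .5426 -.068 .118 -32
```

```text
[ 0.54023362 -0.0688619   0.22724349] [ 0.014 -0.008  0.007  0.004  0.001 -0.348]
0.128 [ 279  179   17   64 1008] [287.3 210.4] [ 0.5445 -0.0711  0.1376] ((0.5430868268013, -0.07325146347284317), (0.0463792160153389, 0.011605175212025642), 58.06105041503906)
0.11 [ 257  173   61   57 1831] [286.9 201. ] [ 0.5441 -0.0723  0.1128] ((0.5435482263565063, -0.07277773320674896), (0.0455215722322464, 0.047087378799915314), 62.235023498535156)
0.125 [253 224   6  20  85] [255.6 233.7] [0.4924 0.1027 0.1334] ((0.4935621917247772, 0.10335122793912888), (0.045567456632852554, 0.009939784184098244), 2.5119707584381104)
t 7.9 pos [ 0.5401 -0.0682  0.2274] yaw -32.47 w 0.08549942161586589 F [-0.2  0.4  0.3] q [-0.17  0.02  1.89 -0.    1.24  0.4 ]
units [0.06 0.09 4.38] turn -0.09
```

View pics/w4.png

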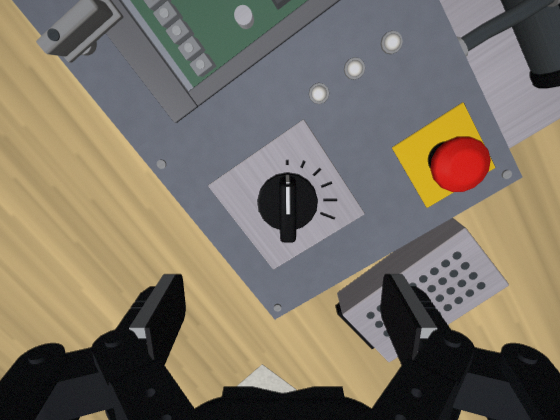

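View pics/t2.png

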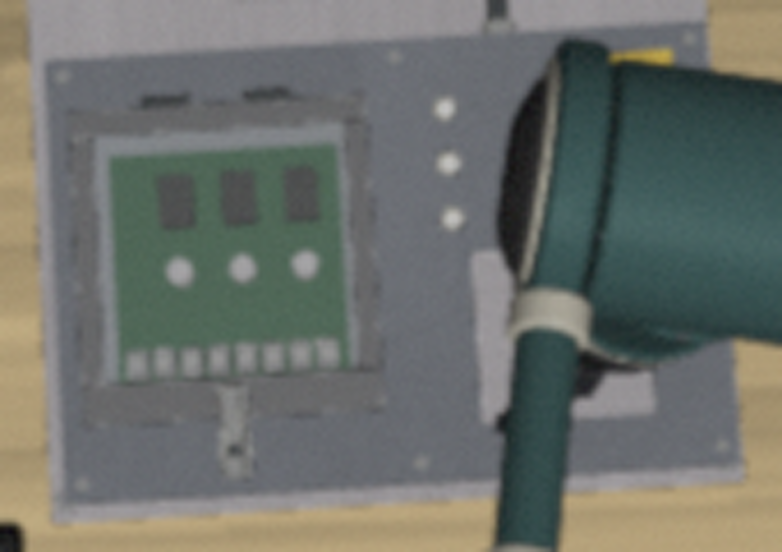

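The turnbutton reads 2.5° world (about 0.01 rad in the rig) and the cover is flat. The knob wing, at (288,210) in the wrist view, measures 46.4 × 11.6 mm, top z 0.1376, 58.1° world, centred at (0.543, -0.073). All of this matches. Next I'll go lower and refine.

```bash
python3 goto.py .5432 -.0731 .172 -32
```

```text
t 7.9 pos [ 0.5401 -0.0682  0.2274] yaw -32.47 w 0.08549942161586589 F [-0.2  0.4  0.3] q [-0.17  0.02  1.89 -0.    1.24  0.4 ]
units [-0.1   0.21  2.22] turn -0.09
```

drive_tool(
  increments=[
    [1, -0.1, 0.2, 0.3, -0.1],
    [1, -0.1, 0.2, 0.7, -0.1],
    [1, -0.1, 0.2, 1.1, -0.1],
    [1, -0.1, 0.2, 1.5, -0.1],
    [1, -0.1, 0.2, 1.9, -0.1],
    [1, -0.1, 0.2, 2.1, -0.1],
    [1, -0.1, 0.2, 2.2, -0.1],
    [1, -0.1, 0.2, 2.2, -0.1],
    [1, -0.1, 0.2, 2.2, -0.1],
    [1, -0.1, 0.2, 2.2, -0.1],
  ],
)

```text
time: 8.73
position: [0.544, -0.0727, 0.1742]
ee_rot: [0.874, 0.485, 0.001, 0.0]
wrist_force: [0.5, -0.7, 0.1]
width: 0.0854
```

```bash
python3 - <<'E'
from h import *
st=arm.read_state();print(st['position'],st['joint_velocities'].round(3))
p,d=arm.grab_frame('wrist');cv2.imwrite('pics/w5.png',p[...,::-1])
P=cloud('wrist',d,st)
for lo,hi in [(.133,.145),(.110,.117)]:
    z=P[...,2];m=((z>lo)&(z<hi)&(np.hypot(P[...,0]-.543,P[...,1]+.073)<.03))
    n,l,s,c=cv2.connectedComponentsWithStats(m.astype(np.uint8))
    for i in range(1,n):
        if s[i,4]>60:
            q=P[l==i];print(lo,s[i],c[i].round(1),np.median(q,0).round(4),cv2.minAreaRect(q[:,:2].astype(np.float32)))
E
python3 goto.py .5432 -.0731 .117 -32
```

```text
[ 0.54395677 -0.07271667  0.17424906] [ 0.001 -0.002 -0.005  0.     0.    -0.   ]
0.133 [ 269  203   21   76 1499] [279.2 240.6] [ 0.5443 -0.0714  0.1377] ((0.5432631969451904, -0.07303866744041443), (0.0459856241941452, 0.011592359282076359), 58.41122055053711)
0.11 [ 243  191   74   68 2694] [279.8 224.6] [ 0.5452 -0.0719  0.1129] ((0.5435774922370911, -0.07295646518468857), (0.0457739420235157, 0.04686834663152695), 57.486793518066406)
t 8.7833 pos [ 0.544  -0.0727  0.1743] yaw -31.94 w 0.08524360547626056 F [-0.2 -0.7  0.3] q [-0.18  0.07  1.94  0.    1.13  0.38]
units [-0.03 -0.02  2.29] turn 0.01
```

View pics/w5.png

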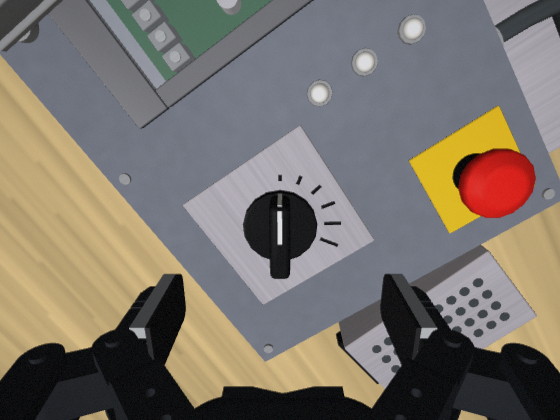

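The second knob measurement agrees within 0.3 mm and 0.4°, with the pointer on the shortest mark, which is rest. I'll descend and pinch without turning.

drive_tool(
  increments=[
    [1, 0, 0, 0.4, 0],
    [1, 0, 0, 0.9, 0],
    [1, 0, 0, 1.4, 0],
    [1, 0, 0, 1.9, 0],
    [1, 0, 0, 2.15, 0],
    [1, 0, 0, 2.25, 0],
    [0, 0, 0, 2.25, 0],
    [-1, 0, 0, 2.25, 0],
    [-1, 0, 0, 2.25, 0],
    [-1, 0, 0, 2.25, 0],
  ],
)

```text
time: 9.62
position: [0.5441, -0.0728, 0.1181]
ee_rot: [0.874, 0.485, 0.001, 0.0]
wrist_force: [0.2, 0.4, -0.4]
width: 0.0384
```

drive_tool(
  increments=[
    [-1, 0, 0, 0, 0],
    [-1, 0, 0, 0, 0],
    [-1, 0, 0, 0, 0],
    [-1, 0, 0, 0, 0],
    [-1, 0, 0, 0, 0],
    [-1, 0, 0, 0, 0],
    [-1, 0, 0, 0, 0],
    [-1, 0, 0, 0, 0],
    [-1, 0, 0, 0, 0],
    [-1, 0, 0, 0, 0],
  ],
)

```text
time: 10.45
position: [0.5425, -0.0719, 0.1181]
ee_rot: [0.874, 0.485, -0.0, -0.001]
wrist_force: [-5.0, 2.7, 6.9]
width: 0.0108
```

```bash
python3 goto.py .5432 -.0731 .117 -99.5; python3 -c "
from h import *
print(arm.read_state()['torque'])"
```

```text
t 10.45 pos [ 0.5425 -0.0719  0.1181] yaw -31.93 w 0.010787218164804276 F [-5.   2.7  6.9] q [-0.18  0.12  1.99  0.    1.03  0.38]
units [-0.03  0.05  0.05] turn 13.51
[0.40261906 0.75053682 0.04095845]
```

drive_tool(
  increments=[
    [-1, 0, 0, 0, 0.7],
    [-1, 0, 0, 0, 1.4],
    [-1, 0, 0, 0, 2.1],
    [-1, 0, 0, 0, 2.8],
    [-1, 0, 0, 0, 3.5],
    [-1, 0, 0, 0, 4.2],
    [-1, 0, 0, 0, 4.9],
    [-1, 0, 0, 0, 5.6],
    [-1, 0, 0, 0, 6.3],
    [-1, 0, 0, 0, 7],
  ],
)

```text
time: 11.28
position: [0.543, -0.0725, 0.1181]
ee_rot: [0.98, 0.199, -0.0, -0.0]
wrist_force: [-2.5, 1.3, 4.6]
width: 0.0108
```

```bash
python3 goto.py .5432 -.0731 .117 -99.5
python3 - <<'E'
from h import *
st=arm.read_state()
print(st['torque'])
p,d=arm.grab_frame('wrist');cv2.imwrite('pics/w6.png',p[...,::-1])
E
```

```text
t 11.2833 pos [ 0.543  -0.0725  0.1181] yaw -67.09 w 0.010779356409738004 F [-2.5  1.3  4.6] q [-0.18  0.12  1.99 -0.    1.03  0.99]
units [-0.    0.02  0.05] turn 6.48
[0.04235985 0.52557351 0.08523666]
```

View pics/w6.png

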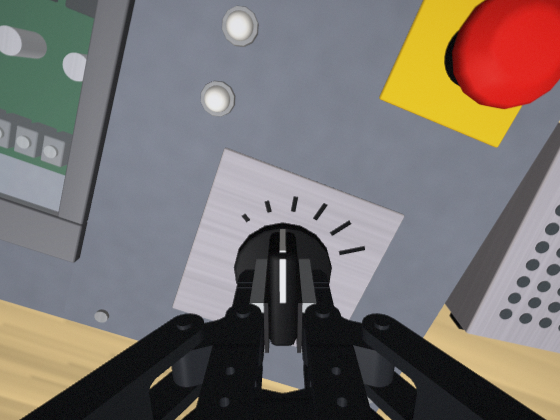

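The knob follows: the pointer at (283,240) sits between the first and second step marks, as 35° should. I'll continue more slowly.

drive_tool(
  increments=[
    [-1, 0, 0, 0, 0.6],
    [-1, 0, 0, 0, 1.2],
    [-1, 0, 0, 0, 1.8],
    [-1, 0, 0, 0, 2.4],
    [-1, 0, 0, 0, 3],
    [-1, 0, 0, 0, 3.6],
    [-1, 0, 0, 0, 4.2],
    [-1, 0, 0, 0, 4.8],
    [-1, 0, 0, 0, 5.2],
    [-1, 0, 0, 0, 5.5],
  ],
)

```text
time: 12.17
position: [0.5431, -0.0731, 0.1181]
ee_rot: [0.999, -0.039, -0.0, 0.0]
wrist_force: [-2.7, -0.6, 5.7]
width: 0.0106
```

drive_tool(
  increments=[
    [-1, 0, 0, 0, 0.2],
    [-1, 0, 0, 0, 0.4],
    [-1, 0, 0, 0, 0.6],
    [-1, 0, 0, 0, 0.8],
    [-1, 0, 0, 0, 1],
    [-1, 0, 0, 0, 1],
    [-1, 0, 0, 0, 1],
    [-1, 0, 0, 0, 1],
    [-1, 0, 0, 0, 1],
    [-1, 0, 0, 0, 1],
  ],
)

```text
time: 13.0
position: [0.5431, -0.0732, 0.1181]
ee_rot: [0.997, -0.081, -0.0, 0.001]
wrist_force: [-4.0, -1.0, 5.3]
width: 0.0109
```

```bash
python3 goto.py .5432 -.0731 .117 -99.5
python3 - <<'E'
from h import *
st=arm.read_state()
print(st['torque'])
p,d=arm.grab_frame('wrist');cv2.imwrite('pics/w7.png',p[...,::-1])
# dark step marks on plate & white pointer, cast to world
g=cv2.cvtColor(p,cv2.COLOR_RGB2GRAY)
m=(g<70).astype(np.uint8);n,l,s,c=cv2.connectedComponentsWithStats(m)
ctr=np.array([.5433,-.073])
for i in range(1,n):
    if 20<s[i,4]<400 and 150<c[i][1]<330:
        w=ray('wrist',c[i],.1025,st)[0,:2]-ctr
        print('mark',c[i].round(1),s[i,4],np.degrees(np.arctan2(w[1],w[0])).round(1),np.hypot(*w).round(4))
m=((g>190)).astype(np.uint8);m[:205]=0;m[330:]=0;m[:,:270]=0;m[:,298:]=0
n,l,s,c=cv2.connectedComponentsWithStats(m)
for i in range(1,n):
    if s[i,4]>15:
        v,u=np.nonzero(l==i);w=ray('wrist',np.c_[u,v],.138,st)[:,:2]
        vx,vy,_,_=cv2.fitLine(w.astype(np.float32),cv2.DIST_L2,0,.01,.01).ravel();print('white',s[i],c[i].round(1),np.degrees(np.arctan2(vy,vx)),w.mean(0))
E
```

```text
t 13.0 pos [ 0.5431 -0.0732  0.1181] yaw -99.33 w 0.01088089668705275 F [-4.  -1.   5.3] q [-0.18  0.12  1.99 -0.    1.03  1.56]
units [ 0.   -0.01  0.05] turn 0.03
[-0.30575507  0.62857026  0.08721019]
mark [282.5 201. ] 68 -11.1 0.0331
mark [310.3 204.4] 88 -34.1 0.0345
mark [256.5 207.9] 53 12.1 0.0317
mark [334.6 217.6] 90 -56.6 0.0361
mark [236.3 223. ] 40 35.7 0.0307
mark [225. 243.] 22 59.3 0.0299
white [280 259   6  44 263] [282.5 280.6] -9.391826 [ 0.55369487 -0.07569831]
```

View pics/w7.png

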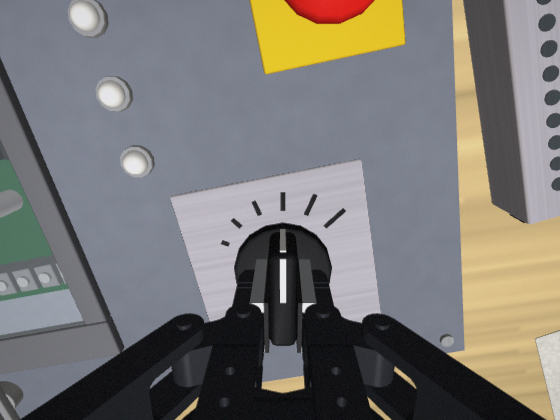

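The pointer (283,280) lines up with the fourth mark (282.5,201), which is the third step after rest. The knob's angle is -9.4° world, so it has turned about 67.5°. I'll hold for more than 1 s and recheck everything.

drive_tool(
  increments=[
    [-1, 0, 0, 0, 0],
    [-1, 0, 0, 0, 0],
    [-1, 0, 0, 0, 0],
    [-1, 0, 0, 0, 0],
    [-1, 0, 0, 0, 0],
    [-1, 0, 0, 0, 0],
    [-1, 0, 0, 0, 0],
    [-1, 0, 0, 0, 0],
    [-1, 0, 0, 0, 0],
    [-1, 0, 0, 0, 0],
  ],
)

```text
time: 13.88
position: [0.5431, -0.0733, 0.1181]
ee_rot: [0.997, -0.081, -0.0, 0.001]
wrist_force: [-3.5, -1.3, 5.3]
width: 0.0105
```

drive_tool(
  increments=[
    [-1, 0, 0, 0, 0],
    [-1, 0, 0, 0, 0],
    [-1, 0, 0, 0, 0],
    [-1, 0, 0, 0, 0],
    [-1, 0, 0, 0, 0],
    [-1, 0, 0, 0, 0],
    [-1, 0, 0, 0, 0],
    [-1, 0, 0, 0, 0],
    [-1, 0, 0, 0, 0],
    [-1, 0, 0, 0, 0],
  ],
)

```text
time: 14.72
position: [0.5431, -0.0733, 0.1181]
ee_rot: [0.997, -0.081, -0.0, 0.001]
wrist_force: [-2.5, -1.1, 5.2]
width: 0.0108
```

```bash
python3 goto.py .5432 -.0731 .117 -99.5
python3 - <<'E'
from h import *
st=arm.read_state();print(st['torque'])
p,d=arm.grab_frame('wrist');g=cv2.cvtColor(p,cv2.COLOR_RGB2GRAY)
m=((g>190)).astype(np.uint8);m[:205]=0;m[330:]=0;m[:,:270]=0;m[:,298:]=0
v,u=np.nonzero(m);w=ray('wrist',np.c_[u,v],.138,st)[:,:2]
vx,vy,_,_=cv2.fitLine(w.astype(np.float32),cv2.DIST_L2,0,.01,.01).ravel();print('pointer',np.degrees(np.arctan2(vy,vx)),u.mean(),v.mean())
p,d=arm.grab_frame('top');P=cloud('top',d);z=P[...,2]
m=((z>.125)&(z<.15)&(np.hypot(P[...,0]-.49,P[...,1]-.105)<.045))
print('tb',cv2.minAreaRect(P[m][:,:2].astype(np.float32)))
cv2.imwrite('pics/t3.png',p[...,::-1])
E
```

```text
t 14.7167 pos [ 0.5431 -0.0733  0.1181] yaw -99.33 w 0.010840714517089456 F [-2.5 -1.1  5.2] q [-0.18  0.12  1.99 -0.    1.03  1.56]
units [ 0.   -0.01  0.05] turn 0.03
[-0.28230029  0.65027373  0.02501177]
pointer -9.38647 282.5092936802974 279.92193308550185
tb ((0.49352964758872986, 0.10338190943002701), (0.045424684882164, 0.009853607043623924), 2.6065218448638916)
```

View pics/t3.png

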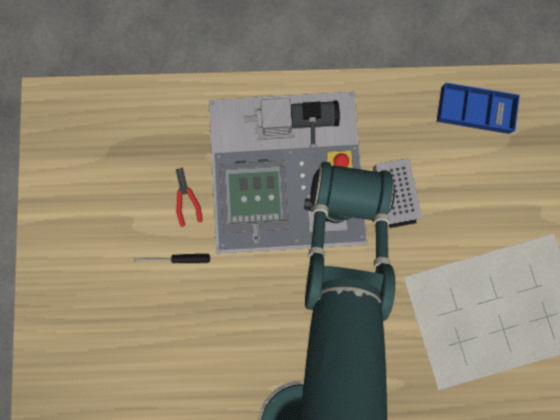

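The hold is steady. The turnbutton is at (256,232) over the cover's edge, and the pliers, screwdriver and power supply haven't moved. Handing in.

```bash
python3 -c "
from station import arm
print(arm.sign_off())"
```

```text
the job is handed in; nothing more can be done
None
```

I fastened the cover with the turnbutton, then turned the step knob clockwise to its third step. I handed the job in at about 15 s with the gripper still holding the knob; it reported no verdict.

- **Turnbutton and cover:** The turnbutton went from about 1.40 rad to 2.6° in the world frame, which is about 0.01 rad from straight with the rig sitting at 2°. The cover looked shut in every picture, but I did not measure its angle separately.
- **Knob:** The white pointer lines up with the fourth mark (the third step). It stayed at -9.4° over about 1.7 s of holding, which is about 67.5° from rest. The fingers stayed closed on it at 10.8 mm. The wing is 12 mm thick; the turnbutton wing read narrow by a similar amount. The twisting load at the wrist varied between 0.03 and 0.09 N m.
- **Tools and power supply:** They looked unmoved in the last top view; I compared them by eye.

No check failed. The red mushroom was about 3 mm off its expected distance in the first look, within what that camera can resolve.

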